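# Set out the test station in its bench holders

### The job

Set out the test station in front of the analyser: put the small dropper bottle, the larger white reagent bottle and the rubber stamp each into the grey holder block whose recess matches its foot in shape and size. Each must end upright, sitting flat on the floor of its recess, released and still.

Things in the scene. Friction and masses are not known exactly. Their poses are not given: they have to be found in the camera images.
- dropper_bottle: Small brown dropper bottle, the slimmest of the three things: round body 27 mm across up to 52 mm above its underside, dropper tip above that, 69 mm tall in all, about 35 g. Grip round the body. Stands upright on the bench at the start; origin at the centre of its underside, z up.
- reagent_bottle: White reagent bottle, the widest and tallest of the three: round body 38 mm across up to 62 mm above its underside, screw cap 21 mm across above that (fixed), 82 mm tall in all, about 70 g. Grip round the body. Stands upright on the bench at the start; origin at the centre of its underside, z up.
- stamp: Rubber stamp: wooden base 26 mm (its x) by 50 mm (its y) by 17 mm high, with a turned upright round handle, about 24 mm across, from 17 to 67 mm above the underside, about 35 g. Grip the handle from above. Stands upright on the bench at the start; origin at the centre of its underside, z up.
- holder_small_round: Grey plastic holder block 48 x 48 mm with the small round recess, 36 mm across, meant for the dropper bottle. Fixed to the bench, 12 mm high; the recess is open at the top, its floor (dark rubber) is 4 mm above the bench, its edge has a 2 mm chamfer. Origin: centre of the block's underside, z up.
- holder_large_round: Grey plastic holder block 60 x 60 mm with the large round recess, 48 mm across, meant for the reagent bottle. Fixed to the bench, 12 mm high; the recess is open at the top, its floor (dark rubber) is 4 mm above the bench, its edge has a 2 mm chamfer. Origin: centre of the block's underside, z up.
- holder_slot: Grey plastic holder block 48 mm (its x) by 72 mm (its y) with an oblong recess 36 mm (x) by 60 mm (y), meant for the rubber stamp, the stamp's y along the block's y, either way round. Fixed to the bench, 12 mm high; the recess is open at the top, its floor (dark rubber) is 4 mm above the bench, its edge has a 2 mm chamfer. Origin: centre of the block's underside, z up.

How it is judged (in metres and radians):
At the end, for the whole second after the job is handed in: Each of the three things is in its own matching holder: its origin within 10 mm of the holder's centre seen from above, its underside on the recess floor (origin 2 to 6.5 mm above the bench), upright within 0.08 rad and still (horizontal distance between dropper_bottle and holder_small_round below 0.01 m and height (world z) of dropper_bottle between 0.002 and 0.0065 m and angle between each of dropper_bottle, reagent_bottle, stamp's own z axis and vertical below 0.08 rad and linear speed of each of dropper_bottle, reagent_bottle, stamp below 0.02 m/s and horizontal distance between reagent_bottle and holder_large_round below 0.01 m and height (world z) of reagent_bottle between 0.002 and 0.0065 m and horizontal distance between stamp and holder_slot below 0.01 m and height (world z) of stamp between 0.002 and 0.0065 m); the robot touches nothing.
It also fails if it takes over 80 s, if anything falls off the work surface, if the arm or the gripper's body presses on something with over 40 N, if the wrist force passes 120 N, or if a joint passes its speed limit or range.

### The arm

A 6-joint arm with a two-finger parallel gripper is mounted at the origin on a cart in front of the work surface, level with it; the furniture and walls round the work are solid. World frame = base frame: x ahead of the robot, y to its left, z up, the work surface at z = 0. Lengths are in m, angles in degrees, forces in N, time in s.
With the tool pointing down it reaches from about 0.25 to 0.725 m from the base axis. Payload 9.7 kg.
Tool frame: the origin (TCP) lies midway between the tips of the shut fingers; the grasp point (between the pads) lies bot.hold_point_z behind it (bot.hold_point_z is the distance from the TCP to the grasp point, in m); z points along the fingers, y is the line along which they close (so a half turn about z gives the same grasp; the last joint's range is limited). The gripper opens to 85 mm and grips with 20 to 120 N. Pads are 22 mm wide; open, the fingers measure 114 mm over their backs; the gripper's body (76 mm by 85 mm) begins 54 mm behind the grasp point. The pads swing forward as they close: fully open they stand 13 mm farther back than shut.
Start: joints at [-72.651, 4.979, 10.078, 95.1, 0, 90], TCP at [0.164, -0.525, 0.231] pointing down, gripper open.
Joint ranges: [-179.16, 179.16], [-48.56, 103.87], [-65.8, 70.77], [-126.05, 130.52], [-82.76, 87.17], [-180, 180]. Speed limits (degrees/s): [127.2, 127.2, 147.25, 180, 180, 180].

### API

Orientations are given as [roll, pitch, yaw] about the fixed x, y, z axes, in that order (R = Rz(yaw) Ry(pitch) Rx(roll)).
In Python, from workcell import bot, camera, camera_model, ticket gives the robot as it stands.
- The arm moves only by the tool send_rows, never from a script. Its argument "targets" is text: rows parted by semicolons, each of 5 numbers parted by spaces: the shift along the tool's x, y, z in mm, then the turn about the tool's z in degrees, then the closure in counts, from 0 (fully open) to 255 (shut). A call has 1 to 20 rows; each row is the pose to reach, as a shift and turn from the pose commanded when the call began, along the tool's axes at that moment; what a row does not reach only later rows make up. A row lasts 1/8 s, in which the tool goes at most 62.5 mm and 10.7 degrees, less where a joint would pass 70% of its speed; a pose out of reach is approached as far as the arm can. A call with a gripper value outside its range is refused whole. The fingers move at their own pace and stop on an object; "newtons" is the grip in N (left out, the last holds). Time passes only in rows, so rows that repeat a pose let the fingers close. It gives the time, the measured TCP pose, the force, the opening and the grip force at its end, in the units of the state.
- bot.get_obs(): the state, without advancing time (a new reading comes with each control period).
- camera(name): name is "scene" or "top" or "wrist"; returns the picture (384x512x3 uint8, blue, green, red); there is no depth.
- camera_model(name): a dict with "K" (3x3 intrinsics, pixels), "pose" (4x4, takes a point from camera to world coordinates); the wrist camera has in their place "T_tool_cam" (4x4, takes a point from camera to tool coordinates, whose origin is the TCP and whose axes are the flange's). Camera axes: x right, y down, z forward; pixel columns grow to the right and rows downward; lengths in m; the calibration is good to about 2 mm. A picture is of the moment at which its call begins: read the wrist's pose just before it. camera_model takes no time and is no camera call.
- ticket.job_done(): hands the job in; it is judged then, once.
The state is a dict: "time": time; "q": joint angles; "qd": joint speeds; "joint_efforts": joint torques, N m; "ee_pos": TCP position; "tcp_rot": TCP orientation; "wrist_force": force on the tool from outside, world axes, zero at the start; "torque": the same for the moment, N m; "opening": finger opening in m; "grasp_force": force on a finger pad.
Only numpy, scipy, OpenCV 4.12 (cv2) and the standard library are available. Lean on these libraries where they do the work, as an engineer would, in place of code of your own. Each camera call takes 0.05 s, during which the arm holds its last target. There are 200 camera calls.

## Working session

There is one attempt and no reset: what is moved stays moved. The work goes in short steps, Python scripts to look and compute and a tool call to move; the robot and the scene stay as the last step left them, time stands still between calls to the robot, and variables do not carry over. Pictures are saved under pics/ and viewed, at most 14 in all, crops included, and the job is handed in when it is done.

Besides the shell and the picture viewer there is one more tool, called after "Request:" in YAML: its name, and indented under it one key for each argument. send_rows: Moves the arm, as the interface text tells. Its arguments: {"type":"object","properties":{"targets":{"type":"string"},"newtons":{"type":"number"}},"required":["targets"]}

```bash
mkdir -p pics; ls; python3 - <<'E'
from workcell import bot,camera,camera_model
import cv2,numpy as np
np.set_printoptions(precision=4,suppress=True)
o=bot.get_obs();print(o['time'],o['ee_pos'],o['tcp_rot'],o['opening'],bot.hold_point_z)
for n in('top','scene','wrist'):
    cv2.imwrite(f'pics/{n}0.png',camera(n));m=camera_model(n);print(n,m['K'].tolist() if hasattr(m['K'],'tolist') else m['K']);print(np.array(m.get('pose',m.get('T_tool_cam'))))
E
```

```text
pics
0.0 [ 0.1639 -0.5247  0.2306] [-179.9225   -0.0007   17.3508] 0.08543580596771845 0.0187
top [[467.62112736860047, 0.0, 250.8836585067682], [0.0, 467.62112736860047, 189.986191251263], [0.0, 0.0, 1.0]]
[[-0.0206 -0.9832  0.1815  0.3008]
 [-0.9998  0.0204 -0.0034 -0.3201]
 [-0.0003 -0.1815 -0.9834  0.8826]
 [ 0.      0.      0.      1.    ]]
scene [[445.4935314451653, 0.0, 253.43177161008458], [0.0, 445.4935314451653, 194.68948582889715], [0.0, 0.0, 1.0]]
[[ 0.8386 -0.3529  0.4151  0.0921]
 [-0.5443 -0.5104  0.6657 -0.9117]
 [-0.0231 -0.7842 -0.6201  0.5794]
 [ 0.      0.      0.      1.    ]]
wrist [[281.7673627287857, 0.0, 252.20370586928894], [0.0, 281.7673627287857, 190.28733750354596], [0.0, 0.0, 1.0]]
[[-0.0004 -0.945  -0.3271  0.0842]
 [ 1.      0.0001 -0.0015  0.0008]
 [ 0.0015 -0.3271  0.945  -0.1424]
 [ 0.      0.      0.      1.    ]]
```

View pics/top0.png

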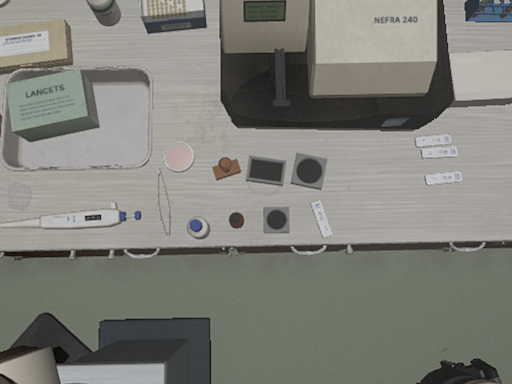

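View pics/scene0.png

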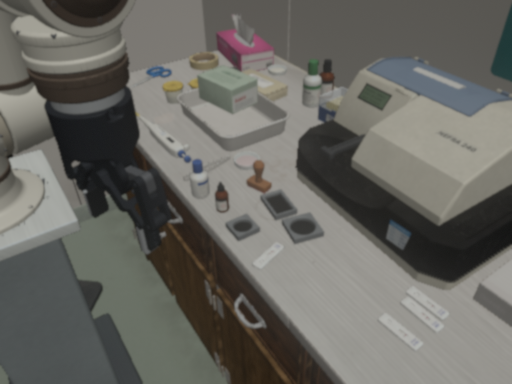

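Top view: stamp near (226,168), slot (266,170), large round (309,171), small round (276,219), dropper (236,220), reagent (198,227). Measuring.

```bash
cat > h.py <<'E'
import cv2,numpy as np
from scipy.spatial.transform import Rotation as R
np.set_printoptions(precision=4,suppress=True)
def cast(px,K,T,z):
    px=np.atleast_2d(np.asarray(px,float))
    d=np.c_[px,np.ones(len(px))]@np.linalg.inv(np.array(K)).T@T[:3,:3].T
    c=T[:3,3]
    return c+d*((z-c[2])/d[:,2])[:,None]
def contour(mask,pt):
    cs=cv2.findContours(mask.astype(np.uint8),cv2.RETR_EXTERNAL,cv2.CHAIN_APPROX_NONE)[0]
    return min(cs,key=lambda c:-cv2.pointPolygonTest(c,pt,True)-(1e-4*cv2.contourArea(c)))[:,0]
def rect(P):
    r=cv2.minAreaRect((P[:,:2]*1000).astype(np.float32)); return r  # centre, size mm, angle
E
python3 - <<'E'
from h import *
from workcell import camera_model
im=cv2.imread('pics/top0.png');m=camera_model('top');K,T=m['K'],np.array(m['pose'])
hsv=cv2.cvtColor(im,cv2.COLOR_BGR2HSV);g=im.max(2);s=hsv[...,1].astype(int)
for n,p in dict(slot=(266,170),large=(309,171),small=(276,219)).items():
    for nm,mask,z in(('floor',g<75,.004),('block',g<135,.012)):
        P=cast(contour(mask,p),K,T,z);print(n,nm,rect(P))
c=contour((s>70)&(g>30),(226,168));print('stamp base',rect(cast(c,K,T,.01)))
print('pix',c.min(0),c.max(0))
c=contour((g<100),(236,220));print('dropper',c.min(0),c.max(0),rect(cast(c,K,T,.045)))
blue=(s>90)&(hsv[...,0]>95)&(hsv[...,0]<130)
c=contour(blue,(196,225));print('cap',c.min(0),c.max(0),rect(cast(c,K,T,.08)))
cv2.imwrite('pics/crop.png',cv2.resize(im[135:255,170:340],None,fx=4.5,fy=4.5,interpolation=cv2.INTER_CUBIC))
E
```

```text
slot floor ((501.6050720214844, -352.5535888671875), (59.62466049194336, 35.714500427246094), 80.44481658935547)
slot block ((498.70770263671875, -351.7166748046875), (70.80677032470703, 50.418033599853516), 81.23320007324219)
large floor ((498.8719787597656, -435.7736511230469), (45.00896453857422, 46.14826202392578), 43.67961120605469)
large block ((496.0885009765625, -433.184326171875), (60.4389762878418, 62.263771057128906), 77.25425720214844)
small floor ((406.2558288574219, -369.4208068847656), (34.04026794433594, 34.22152328491211), 88.45843505859375)
small block ((404.4493408203125, -368.1039733886719), (47.013450622558594, 47.239994049072266), 88.5477294921875)
stamp base ((508.6221923828125, -275.4510803222656), (36.06983947753906, 48.50271224975586), 17.692371368408203)
pix [213 158] [240 179]
dropper [229 213] [243 227] ((401.0088195800781, -295.0426025390625), (25.24490737915039, 25.32847023010254), 88.81520080566406)
cap [190 220] [201 230] ((390.0576477050781, -224.96615600585938), (18.49414825439453, 16.89516258239746), 44.423404693603516)
```

View pics/crop.png

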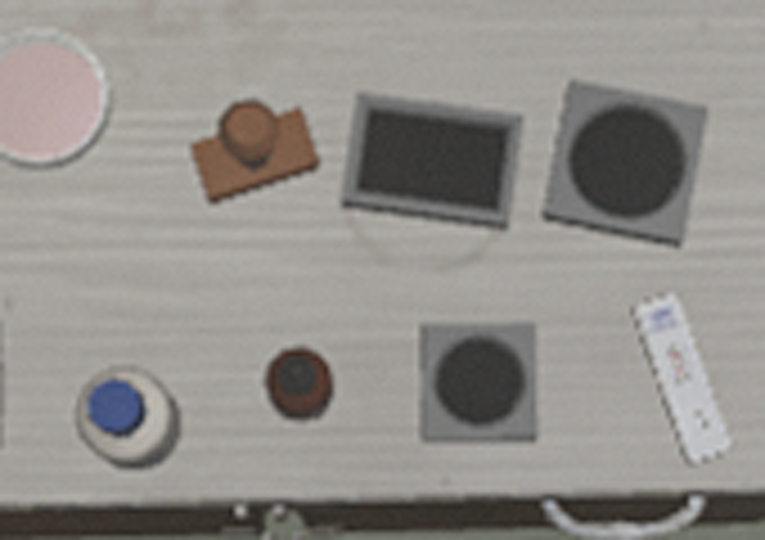

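The crop shows the stamp base (its y about 20° from world y), the slot about −8°, round holders and both bottles clearly. The holder sizes check out. Now to a look pose above the reagent bottle with the fingers turned to close along x.

Request:
send_rows:
  targets: "305 -219 60 -72.6 0;305 -219 60 -72.6 0;305 -219 60 -72.6 0;305 -219 60 -72.6 0;305 -219 60 -72.6 0;305 -219 60 -72.6 0;305 -219 60 -72.6 0;305 -219 60 -72.6 0;305 -219 60 -72.6 0;305 -219 60 -72.6 0;305 -219 60 -72.6 0;305 -219 60 -72.6 0"

```text
time: 1.65
ee_pos: [0.3896, -0.2253, 0.1713]
tcp_rot: [180.0, 0.0, 89.9]
wrist_force: [0.1, 0.7, -0.2]
opening: 0.0853
grasp_force: 0.0
```

```bash
cat >> h.py <<'E'
def wrist(name):
    from workcell import bot,camera,camera_model
    o=bot.get_obs();T=np.eye(4);T[:3,:3]=R.from_euler('xyz',o['tcp_rot'],degrees=True).as_matrix();T[:3,3]=o['ee_pos']
    im=camera('wrist');cv2.imwrite(f'pics/{name}.png',im);m=camera_model('wrist')
    np.savez(f'{name}.npz',K=m['K'],T=T@np.array(m['T_tool_cam']))
    print(o['time'],o['ee_pos'],o['tcp_rot']);return im,m['K'],T@np.array(m['T_tool_cam'])
E
python3 -c "
from h import *
im,K,T=wrist('w1')
print(T)"
```

```text
1.65 [ 0.3896 -0.2253  0.1713] [179.9942   0.0024  89.8773]
[[ 1.     -0.002  -0.0021  0.3902]
 [-0.0026 -0.9457 -0.3251 -0.1419]
 [-0.0014  0.3251 -0.9457  0.3137]
 [ 0.      0.      0.      1.    ]]
```

View pics/w1.png

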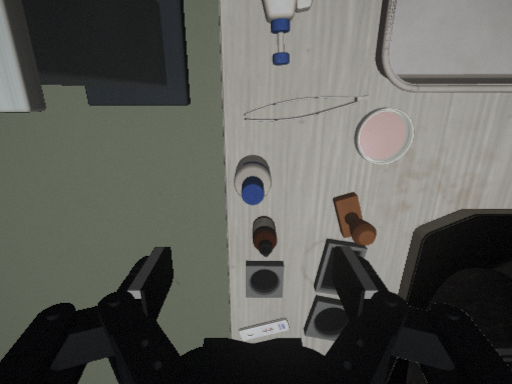

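Wrist view: cap at (253,191), dropper tip (265,250), stamp handle top (364,233), small holder (265,280). Cross-check against the top view.

```bash
python3 - <<'E'
from h import *
from workcell import camera_model
d=np.load('w1.npz');K,T=d['K'],d['T'];im=cv2.imread('pics/w1.png')
hsv=cv2.cvtColor(im,cv2.COLOR_BGR2HSV);g=im.max(2);s=hsv[...,1].astype(int)
blue=(s>90)&(hsv[...,0]>95)&(hsv[...,0]<130)
c=contour(blue,(253,191));print('cap',c.min(0),c.max(0),rect(cast(c,K,T,.078)))
c=contour(g<75,(265,280));print('small floor',rect(cast(c,K,T,.004)))
print('dropper tip,stamp top',cast([(265,251)],K,T,.067),cast([(364,233)],K,T,.065))
m=camera_model('top');Kt,Tt=m['K'],np.array(m['pose'])
f=lambda x,y:(170+x/4.5,135+y/4.5)
print('top: tip, knob, base',cast([f(296,377)],Kt,Tt,.067),cast([f(247,125)],Kt,Tt,.065),cast([f(256,154)],Kt,Tt,.017))
B=cast([f(192,148),f(303,108),f(318,160),f(210,200)],Kt,Tt,.017);print(B,B.mean(0))
print('reagent body top',cast([f(127,416)],Kt,Tt,.045))
E
```

```text
cap [242 177] [263 204] ((389.88970947265625, -223.3352813720703), (25.272741317749023, 18.715917587280273), 89.87644958496094)
small floor ((404.61474609375, -374.0483093261719), (37.29999542236328, 36.74273681640625), 89.91708374023438)
dropper tip,stamp top [[ 0.4022 -0.2909  0.067 ]] [[ 0.4995 -0.2721  0.065 ]]
top: tip, knob, base [[ 0.4005 -0.2954  0.067 ]] [[ 0.5023 -0.2772  0.065 ]] [[ 0.5015 -0.2784  0.017 ]]
[[ 0.5047 -0.2514  0.017 ]
 [ 0.5211 -0.2985  0.017 ]
 [ 0.4984 -0.3045  0.017 ]
 [ 0.4821 -0.2588  0.017 ]] [ 0.5016 -0.2783  0.017 ]
reagent body top [[ 0.3889 -0.2271  0.045 ]]
```

Request:
send_rows:
  targets: "0 0 60 0 0;0 0 110 0 0;0 0 146 0 0;0 0 146 0 0;0 0 146 0 255;0 0 146 0 255;0 0 146 0 255;0 0 146 0 255;0 0 146 0 255;0 0 146 0 255;0 0 146 0 255;0 0 146 0 255"
  newtons: 30

```text
time: 3.2
ee_pos: [0.3906, -0.2255, 0.0268]
tcp_rot: [179.9, 0.1, 89.9]
wrist_force: [-2.1, 0.9, 6.5]
opening: 0.0374
grasp_force: 29.5
```

Request:
send_rows:
  targets: "0 0 -60 0 255;0 0 -110 0 255;-50 25 -110 0 255;-100 51 -110 0 255;-150 77 -110 0 255;-190 97 -110 0 255;-210 107 -110 0 255;-210 107 -80 0 255;-210 107 -40 0 255;-210 107 -40 0 255;-210 107 -40 0 255"

```text
time: 4.58
ee_pos: [0.4971, -0.4354, 0.0672]
tcp_rot: [179.9, 0.1, 90.0]
wrist_force: [-0.0, -0.1, 0.2]
opening: 0.0376
grasp_force: 30.6
```

```bash
python3 - <<'E'
from h import *
from workcell import bot,camera
im=camera('top');cv2.imwrite('pics/t2.png',im)
wrist('w2')
a=cv2.resize(im[130:230,230:360],(520,400),interpolation=cv2.INTER_CUBIC)
b=cv2.imread('pics/w2.png')[150:384,150:362];b=cv2.resize(b,(272,300))
c=np.zeros((400,792,3),np.uint8);c[:,:520]=a;c[:300,520:]=b;cv2.imwrite('pics/c2.png',c)
E
```

```text
4.625 [ 0.4974 -0.4357  0.0677] [179.879    0.1066  89.9536]
```

View pics/c2.png

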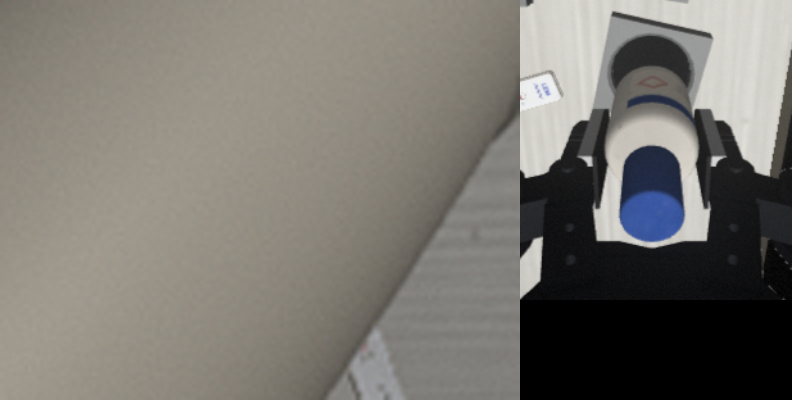

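Arm hides the top view; the wrist crop shows the bottle laterally centred on the recess (far rim at v≈178, bottle foot edge at v≈201).

```bash
python3 - <<'E'
from h import *
d=np.load('w2.npz');K,T=d['K'],d['T']
print(cast([(253,178)],K,T,.012),cast([(253,178)],K,T,.004),cast([(252.5,201.5)],K,T,.041))
im=cv2.imread('pics/w2.png');g=im.max(2);print(g[168:215,253])
E
```

```text
[[ 0.4981 -0.4109  0.012 ]] [[ 0.4982 -0.4133  0.004 ]] [[ 0.4977 -0.418   0.041 ]]
[ 60  83 148 152 155 153 154 149 123 105  47  42  42  44  41  43  42  43
  42  43  40  45  43  38  42  41  43  43  41  44  41  43  46  72 102  99
 107 111 109 109 110 104 105 108 111 111 108]
```

Request:
send_rows:
  targets: "0 0 20 0 255;0 0 30 0 255;0 0 36 0 255;0 0 37 0 255;0 0 37 0 255;0 0 37 0 60;0 0 37 0 60;0 0 37 0 60;0 0 37 0 60;0 0 37 0 60;0 0 0 0 60;0 0 -60 0 60;0 0 -90 0 60"

```text
time: 6.3
ee_pos: [0.4972, -0.4356, 0.159]
tcp_rot: [179.8, 0.1, 89.9]
wrist_force: [-0.9, -1.4, -0.0]
opening: 0.0652
grasp_force: 0.0
```

Request:
send_rows:
  targets: "50 -34 0 0 60;100 -68 0 0 60;141 -96 0 0 60;141 -96 0 0 60;141 -96 0 0 60;141 -96 0 0 60"

```text
time: 7.05
ee_pos: [0.4013, -0.2948, 0.1552]
tcp_rot: [180.0, 0.0, 89.9]
wrist_force: [0.4, 0.4, 0.3]
opening: 0.0655
grasp_force: 0.0
```

```bash
python3 -c "
from h import *
wrist('w3')"
```

```text
7.05 [ 0.4013 -0.2948  0.1552] [179.9959   0.0064  89.9262]
```

View pics/w3.png

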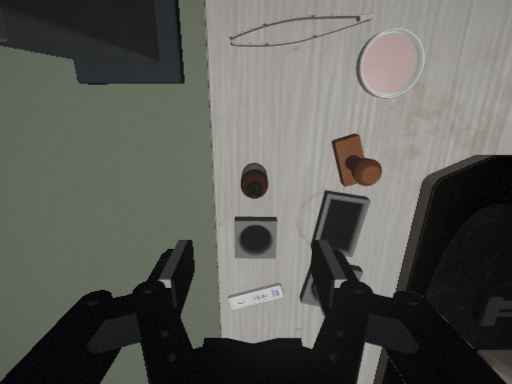

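Dropper body spans v 164–197 at u≈254, small recess centre (255,239), stamp base about (350,160), knob (367,171).

```bash
python3 - <<'E'
from h import *
d=np.load('w3.npz');K,T=d['K'],d['T'];im=cv2.imread('pics/w3.png');g=im.max(2)
s=cv2.cvtColor(im,cv2.COLOR_BGR2HSV)[...,1].astype(int)
c=contour(g<100,(254,180));print(c.min(0),c.max(0))
far=(c[:,0].min()+c[:,0].max())/2
print('far base',cast([(far,c[:,1].min())],K,T,0),'near shoulder?',cast([(far,c[:,1].max())],K,T,.052))
c=contour(g<75,(255,239));print('small',c.min(0),c.max(0),rect(cast(c,K,T,.004)));print(cast([(255,c[:,1].min()),(255,c[:,1].max())],K,T,.004),cast([(255,c[:,1].max())],K,T,.012))
print('block',cast([(236,217),(276,217),(276,258),(236,258)],K,T,.012))
c=contour(s>90,(345,160));P=cast(c,K,T,.017);print('stamp',rect(P));
c=contour(g<75,(340,215));print('slot floor',rect(cast(c,K,T,.004)))
print('stamp base corners',cast([(333,141),(357,134)],K,T,.017),'knob',cast([(367,171)],K,T,.065))
E
```

```text
[241 163] [267 198]
far base [[ 0.4032 -0.2825  0.    ]] near shoulder? [[ 0.4029 -0.3033  0.052 ]]
small [239 225] [271 253] ((404.3482360839844, -372.9315185546875), (36.883811950683594, 37.57664489746094), 89.95162963867188)
[[ 0.4043 -0.3545  0.004 ]
 [ 0.4044 -0.3914  0.004 ]] [[ 0.4043 -0.3865  0.012 ]]
block [[ 0.3832 -0.3408  0.012 ]
 [ 0.4275 -0.3408  0.012 ]
 [ 0.4288 -0.3932  0.012 ]
 [ 0.3821 -0.3931  0.012 ]]
stamp ((508.37103271484375, -276.5049133300781), (41.503196716308594, 56.9655647277832), 17.792186737060547)
slot floor ((401.1486511230469, -439.5049133300781), (728.8148193359375, 332.5577392578125), 0.010619728825986385)
stamp base corners [[ 0.4815 -0.2561  0.017 ]
 [ 0.5045 -0.2493  0.017 ]] knob [[ 0.4991 -0.274   0.065 ]]
```

Request:
send_rows:
  targets: "-1 1 60 0 60;-1 1 110 0 60;-1 1 135 0 60;-1 1 135 0 60;-1 1 135 0 255;-1 1 135 0 255;-1 1 135 0 255;-1 1 135 0 255;-1 1 135 0 255;-1 1 135 0 255;-1 1 135 0 255;-1 1 135 0 255;-1 1 85 0 255;-1 1 75 0 255;-1 1 75 0 255"
  newtons: 25

```text
time: 8.98
ee_pos: [0.4022, -0.2953, 0.081]
tcp_rot: [179.9, 0.1, 90.0]
wrist_force: [-0.5, -0.6, -0.8]
opening: 0.0265
grasp_force: 24.9
```

Request:
send_rows:
  targets: "-40 1 0 0 255;-75 2 0 0 255;-75 2 0 0 255;-75 2 30 0 255;-75 2 30 0 255;-75 2 30 0 255"

```text
time: 9.72
ee_pos: [0.4037, -0.3695, 0.0506]
tcp_rot: [-180.0, -0.0, 90.0]
wrist_force: [-0.2, -0.5, -1.1]
opening: 0.0264
grasp_force: 24.9
```

```bash
python3 -c "
from h import *
im,K,T=wrist('w4')
cv2.imwrite('pics/c4.png',cv2.resize(im[150:330,150:360],(700,600),interpolation=cv2.INTER_CUBIC))"
```

```text
9.725 [ 0.4037 -0.3695  0.0506] [-179.9836   -0.0181   89.9752]
```

View pics/c4.png

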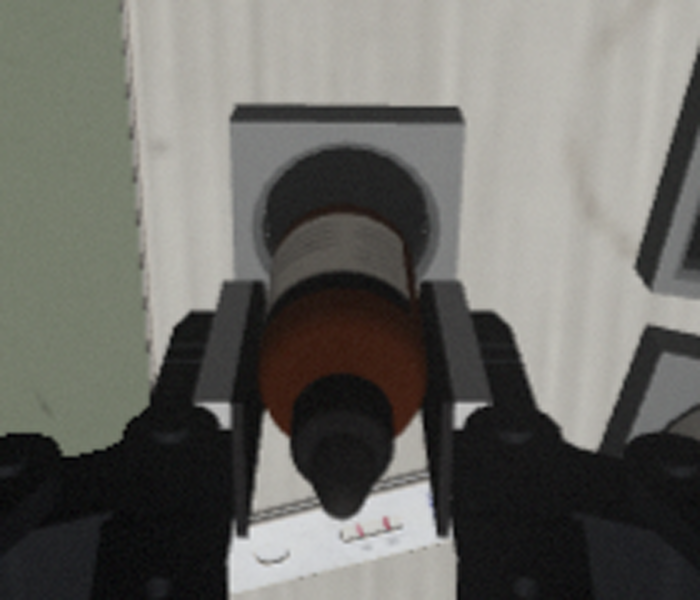

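Crop: far block edge at v≈187 (full image), rim 193.5, bottle foot edge 212.4, lateral centred.

```bash
python3 - <<'E'
from h import *
d=np.load('w4.npz');K,T=d['K'],d['T']
print(cast([(253,186.6),(253,193.5)],K,T,.012),cast([(253,212.4)],K,T,.031))
E
```

```text
[[ 0.4043 -0.3456  0.012 ]
 [ 0.4043 -0.3506  0.012 ]] [[ 0.4043 -0.3563  0.031 ]]
```

Request:
send_rows:
  targets: "0 0 15 0 255;0 0 23 0 255;0 0 26 0 255;0 0 26 0 255;0 0 26 0 255;0 0 26 0 100;0 0 26 0 100;0 0 26 0 100;0 0 26 0 100;0 0 -20 0 100;0 0 -70 0 100;0 0 -105 0 60;0 0 -105 0 60;0 0 -105 0 60"

```text
time: 11.52
ee_pos: [0.4035, -0.3699, 0.1544]
tcp_rot: [-180.0, -0.0, 89.9]
wrist_force: [0.1, 0.6, -0.1]
opening: 0.0653
grasp_force: 0.0
```

Request:
send_rows:
  targets: "45 48 0 -10 60;93 97 0 -19.5 60;93 97 0 -19.5 60;93 97 0 -19.5 60;93 97 0 -19.5 60;93 97 0 -19.5 60"

```text
time: 12.28
ee_pos: [0.5, -0.278, 0.1552]
tcp_rot: [-180.0, -0.0, 109.3]
wrist_force: [0.8, 0.5, -0.4]
opening: 0.0654
grasp_force: 0.0
```

```bash
python3 -c "
from h import *
im,K,T=wrist('w5')"
```

```text
12.275 [ 0.5    -0.278   0.1552] [-179.9899   -0.0026  109.3292]
```

View pics/w5.png

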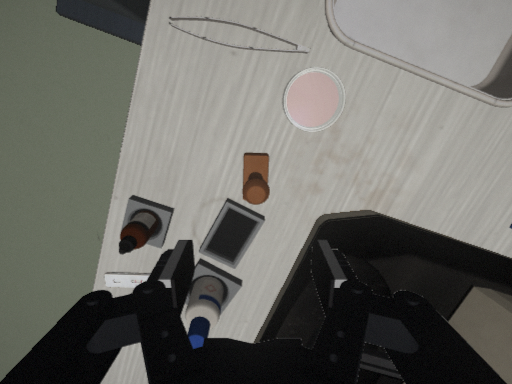

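Both bottles stand in their holders; the stamp (base u 244–269, v 153–, knob (256,190)) is aligned with the tool. Computing offsets.

```bash
python3 - <<'E'
from h import *
d=np.load('w5.npz');K,T=d['K'],d['T'];im=cv2.imread('pics/w5.png');g=im.max(2)
s=cv2.cvtColor(im,cv2.COLOR_BGR2HSV)[...,1].astype(int)
c=contour((s>90)&(g>50),(256,165));print(c.min(0),c.max(0))
e=cast([(c[:,0].min(),158),(c[:,0].max(),158)],K,T,.017);print('edges',e)
f=cast([(256.5,c[:,1].min())],K,T,.017)[0];print('far edge',f,'knob',cast([(256.5,190)],K,T,.065))
a=np.radians(19.3);mid=e.mean(0)[:2];v=np.array([-np.sin(a),np.cos(a)])
cen=mid+v*((f[:2]-mid)@v)-.025*v;print('stamp centre',cen)
dl=cen-np.array([.5,-.278]);y=np.radians(109.33)
print('tool shift mm',1e3*dl@[np.cos(y),np.sin(y)],1e3*dl@[np.sin(y),-np.cos(y)])
c=contour(g<80,(232,232));print('slot floor',rect(cast(c,K,T,.004)))
c=contour((g<150),(232,232));print('slot block',rect(cast(c,K,T,.012)))
print(cast([(228,200),(265,216),(238,267),(201,250)],K,T,.012))
E
```

```text
[243 153] [268 203]
edges [[ 0.4838 -0.2608  0.017 ]
 [ 0.5077 -0.2524  0.017 ]]
far edge [ 0.495  -0.2515  0.017 ] knob [[ 0.5021 -0.2733  0.065 ]]
stamp centre [ 0.5023 -0.2754]
tool shift mm 1.7114281279519945 3.0332193452100307
slot floor ((500.0580749511719, -356.27215576171875), (62.49286651611328, 38.490699768066406), 80.62708282470703)
slot block ((499.2529296875, -349.8504638671875), (77.61297607421875, 50.012001037597656), 80.6642074584961)
[[ 0.4835 -0.3112  0.012 ]
 [ 0.5279 -0.3157  0.012 ]
 [ 0.5204 -0.388   0.012 ]
 [ 0.4728 -0.3804  0.012 ]]
```

Request:
send_rows:
  targets: "1 3 60 0 60;1 3 100 0 60;1 3 126 0 60;1 3 126 0 60;1 3 126 0 255;1 3 126 0 255;1 3 126 0 255;1 3 126 0 255;1 3 126 0 255;1 3 126 0 255;1 3 126 0 255;1 3 126 0 255;1 3 96 0 255;1 3 76 0 255;1 3 76 0 255"
  newtons: 30

```text
time: 14.2
ee_pos: [0.5043, -0.2756, 0.0811]
tcp_rot: [179.9, 0.1, 109.5]
wrist_force: [0.8, 0.3, -1.0]
opening: 0.0225
grasp_force: 29.4
```

Request:
send_rows:
  targets: "-35 -15 0 10 255;-71 -29 0 20 255;-71 -29 0 28.7 255;-71 -29 0 28.7 255;-71 -29 24 28.7 255;-71 -29 24 28.7 255;-71 -29 24 28.7 255"

```text
time: 15.08
ee_pos: [0.4997, -0.3514, 0.0558]
tcp_rot: [180.0, 0.0, 80.9]
wrist_force: [-0.8, 0.1, 0.6]
opening: 0.0225
grasp_force: 29.5
```

```bash
python3 -c "
from h import *
im,K,T=wrist('w6')
cv2.imwrite('pics/c6.png',cv2.resize(im[120:300,150:360],(700,600),interpolation=cv2.INTER_CUBIC))"
```

```text
15.075 [ 0.4997 -0.3514  0.0558] [179.9912   0.0019  80.8702]
```

View pics/c6.png

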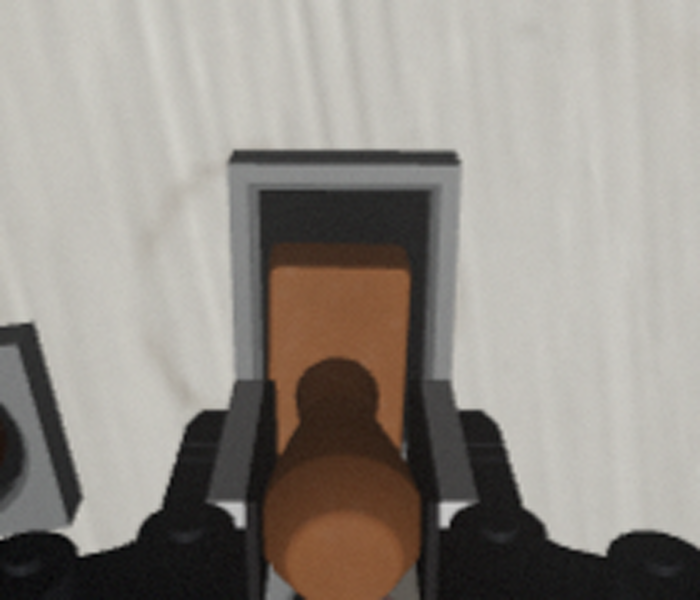

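Crop: slot and base parallel; block far edge at v≈169.5, base top edge ≈200 (full image), lateral offset about 5 crop px.

```bash
python3 - <<'E'
from h import *
d=np.load('w6.npz');K,T=d['K'],d['T']
y=np.radians(80.87);X=np.array([np.cos(y),np.sin(y)]);Y=np.array([np.sin(y),-np.cos(y)])
p=np.array([.4997,-.3514])
for n,px,z,h in(('block',(253.5,169.5),.012,.036),('base',(252,200.1),.043,.025)):
    q=cast([px],K,T,z)[0][:2];print(n,1e3*((q-p)@X-h),1e3*((q-p)@Y))
E
```

```text
block -1.6062596373168438 1.0682453745540699
base -1.0309228168272517 0.1066607960540358
```

Request:
send_rows:
  targets: "0 1 10 0 255;0 1 19 0 255;0 1 22 0 255;0 1 22 0 255;0 1 22 0 255;0 1 22 0 100;0 1 22 0 100;0 1 22 0 100;0 1 22 0 100;0 1 22 0 100;0 1 -20 0 100;0 1 -70 0 100;0 1 -120 0 100;60 1 -120 0 100;120 1 -120 0 100;180 1 -120 0 100;180 1 -120 0 100;180 1 -120 0 100"

```text
time: 17.38
ee_pos: [0.5296, -0.1744, 0.1754]
tcp_rot: [180.0, 0.0, 80.8]
wrist_force: [0.2, 0.3, 0.3]
opening: 0.0517
grasp_force: 0.0
```

```bash
python3 -c "
from h import *
from workcell import camera
im=camera('top');s=camera('scene')
c=np.zeros((480,800,3),np.uint8)
c[:,:400]=cv2.resize(im[140:260,235:335],(400,480),interpolation=cv2.INTER_CUBIC)
c[:,400:]=cv2.resize(s[150:270,210:310+0],(400,480),interpolation=cv2.INTER_CUBIC)
cv2.imwrite('pics/c7.png',c)"
```

```text
(no output)
```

View pics/c7.png

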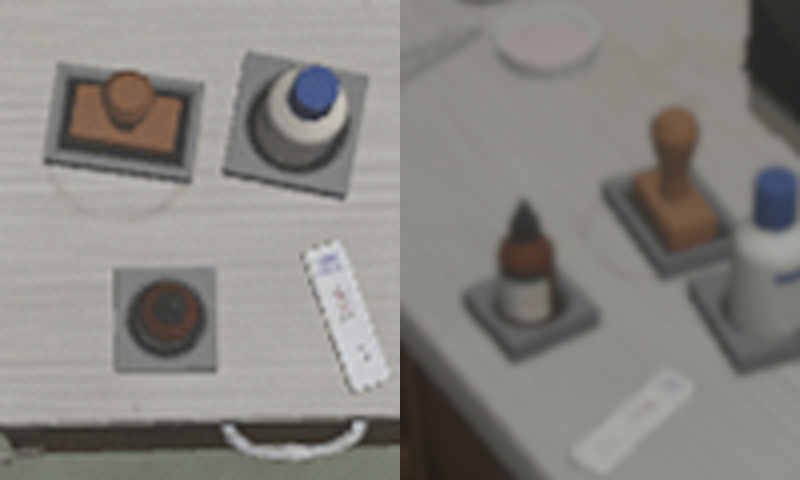

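All three stand upright and seated in their matching recesses: stamp in the slot (left crop about 126,118), reagent (300,115), dropper (167,318). The arm is clear, so I am handing in.

```bash
python3 -c "
from workcell import ticket
print(ticket.job_done())"
```

```text
the job is handed in; nothing more can be done
None
```

The dropper bottle, reagent bottle and stamp each stand upright and released in their matching holders, and I handed the job in at about 17.5 s with the arm clear; the hand-in returned no verdict, so seating rests on the final camera check.

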